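Find the slope at which the staples box slips

ROBOT

A 7-joint arm with a two-finger parallel gripper is mounted at the origin on a cart in front of the work surface, level with it; the furniture and walls round the work are solid. World frame = base frame: x ahead of the robot, y to its left, z up, the work surface at z = 0. Lengths are in m, angles in rad, forces in N, time in s.
With the tool pointing down it reaches from about 0.35 to 0.9 m from the base axis. Payload 8.1 kg.
Tool frame: the origin (TCP) lies at the centre of the arm's flange, where the gripper is bolted on; the fingertips stand 173 mm ahead of it and the grasp point (between the pads) lies 155 mm ahead of it; z points along the fingers, y is the line along which they close (so a half turn about z gives the same grasp; the last joint's range is limited). The gripper opens to 85 mm and grips with 20 to 120 N. Pads are 22 mm wide; open, the fingers measure 114 mm over their backs; the gripper's body (76 mm by 85 mm) begins 54 mm behind the grasp point. The pads swing forward as they close: fully open they stand 13 mm farther back than shut.
Start: joints at [-1.304, 0.434, 0.025, 1.573, -0.012, 1.134, -0.075], TCP at [0.226, 0.583, 0.405] pointing down, gripper open.
Joint ranges: [-2.62, 2.62], [-0.44, 2.09], [-1.27, 1.32], [0.08, 2.57], [-1.32, 4.46], [0.12, 2], [-2.74, 2.74]. Speed limits (rad/s): [2.22, 2.22, 3.01, 3.01, 3.14, 3.14, 3.14].

INTERFACE

Orientations are given as a rotation vector (axis times angle).
In Python, from station import ctrl gives the robot as it stands.
- The arm moves only by the tool jog_arm, never from a script. Its argument "motion" is a list of rows, each an object with "jaw": the closure, from -1 (fully open) to 1 (shut); "travel": the shift along the world's x, y, z in m, a list of three; "turn": the turn about the world's z in degrees. A call has 1 to 8 rows; each row shifts and turns the commanded pose from where the row before left it; what a row does not reach is not made up. A row lasts 1/10 s, in which the tool goes at most 50 mm and 8.59 degrees, less where a joint would pass 70% of its speed; a pose out of reach is approached as far as the arm can. A call is refused whole if a number of a shift passes 0.05 or a number of a turn 8.59, either way. A call with a gripper value outside its range is refused whole. The fingers move at their own pace and stop on an object; "squeeze" is the grip in N (left out, the last holds). Time passes only in rows, so rows that do not move let the fingers close. It gives the time, the measured TCP pose, the force, the opening and the grip force at its end, in the units of the state.
- ctrl.sense(): the state, without advancing time (a new reading comes with each control period).
- ctrl.camera(name): name is "scene" or "top"; returns a dict with "pixels" (400x640x3 uint8, blue, green, red), "fx", "fy", "cx", "cy" (pixels), "k1" (the pictures are not rectified: a ray, as slopes to the right and down, at radius r is drawn at 1 + k1 r^2 times it, then the intrinsics apply), "origin" and "attitude" of the camera in the world. Camera axes: x right, y down, z forward; pixel columns grow to the right and rows downward; lengths in m; the calibration is good to about 2 mm. A picture is of the moment at which its call begins. There is no depth.
- ctrl.close_job(): hands the job in; it is judged then, once.
The state is a dict: "t": time; "qpos": joint angles; "qvel": joint speeds; "joint_torque": joint torques, N m; "position": TCP position; "orientation": TCP orientation; "force": force on the tool from outside, world axes, zero at the start; "wrist_torque": the same for the moment, N m; "grip_width": opening from 0.0 (shut) to 1.0 (fully open); "grasp_force": force on a finger pad.
Only numpy, scipy, OpenCV 4.12 (cv2) and the standard library are available. Lean on these libraries where they do the work, as an engineer would, in place of code of your own. Each camera call takes 0.05 s, during which the arm holds its last target. There are 200 camera calls.

TASK

Using its side handle, raise the hinged board smoothly, little by little, until the staples box slips down to the ledge by itself, and stop there, while the eraser still stays up where it lies. Leave the board standing at that slope, then note the angle by swinging the marker arm down until it lies in line with the board. Do not touch the box or the eraser, and let go of everything.

Things in the scene. Friction and masses are not known exactly. Their poses are not given: they have to be found in the camera images.
- hinge (a point): Point on tilt stand's hinge axis, mid-board, 70 mm above the table. The stand (base 270 x 200 x 12 mm) is fixed, turned about the vertical only. Axes: x along the flat board from hinge to free end (away from the robot), y along the axis (left), z up. Grey board and marker arm both swing up about this axis on stiff joints and stay where let go. A fixed quadrant scale (radius 110 mm) stands between.
- board_handle (a point): Centre of the board's handle, a steel rod 12 mm thick, 60 mm long, along the hinge axis, out of the board's right edge: 200 mm from the hinge axis, 115 mm right of the hinge point. Turns with the board: x along it from the hinge, z square to it. Board 216 x 160 x 10 mm, top face 8 mm above this point, ledge 10 mm high at the hinge end. Starts flat, turns to 63 degrees, needs about 8 N up.
- marker_handle (a point): Centre of the marker arm's handle, a steel rod 12 mm thick, 60 mm long, pointing left at the end of the thin aluminium arm left of the stand: 200 mm from the hinge axis, 145 mm left of the hinge point. Turns with the arm; its x axis runs along the arm from the hinge, so arm and board are in line when the two handles' x axes agree. Starts raised 60 to 70 degrees; needs about 3 N.
- staples_box: Card box of staples, 36 x 52 x 18 mm, on the board beside the eraser; origin at the centre of its underside, 145 to 165 mm up the board from the hinge axis at the start. Raised smoothly it slips at a slope of some 14 to 31 degrees, differing from run to run (jerks make it slip sooner), and slides to the ledge, where its centre is about 40 mm from the hinge axis.
- eraser: Eraser in a card sleeve, 22 x 55 x 12 mm, on the board left or right of the staples box; origin at the centre of its underside, 145 to 165 mm up the board from the hinge axis at the start. It grips better and slips only at a slope at least 14 degrees steeper than the box does, less if jerked.
Mind the look-alikes: they are no part of the job. What is shaped like the eraser but blue or purple is not meant.

How it is judged:
On the way:
1. the board is raised, the staples box has slipped to the ledge and the eraser has stayed up (angle between board_handle's own z axis and vertical above 0.12 rad and x of staples_box in the frame of board_handle below -0.13 m and x of eraser in the frame of board_handle above -0.08 m), for 0.2 s.
At the end, for the whole second after the job is handed in: The board stands raised (at least 7 degrees), the staples box rests on it against the ledge (centre within 70 mm of the hinge), the eraser still lies on it at least 120 mm from the hinge, and the marker arm is within 10 degrees of the board; all at rest (all of step 1 and x of staples_box in the frame of board_handle above -0.19 m and z of each of staples_box, eraser in the frame of board_handle above 0 m and angle between the x axis of marker_handle and the x axis of board_handle, either way round below 0.175 rad and linear speed of each of staples_box, eraser below 0.02 m/s); the robot touches nothing.
It fails at once if the staples box is touched by the robot (contact force between the arm and staples_box above 0.5 N).
It fails at once if the eraser is touched by the robot (contact force between the arm and eraser above 0.5 N).
It fails at once if the staples box is touched by the fingers (contact force between the fingers and staples_box above 0.5 N).
It fails at once if the eraser is touched by the fingers (contact force between the fingers and eraser above 0.5 N).
It also fails if it takes over 58 s, if anything falls off the work surface, if the arm or the gripper's body presses on something with over 40 N, if the wrist force passes 120 N, or if a joint passes its speed limit or range.

## Working session

There is one attempt and no reset: what is moved stays moved. The work goes in short steps, Python scripts to look and compute and a tool call to move; the robot and the scene stay as the last step left them, time stands still between calls to the robot, and variables do not carry over. Pictures are saved under pics/ and viewed, at most 10 in all, crops included, and the job is handed in when it is done.

Besides the shell and the picture viewer there is one more tool, called after ">>>" as name(argument=value, ...) on one line, values as JSON. jog_arm: Moves the arm, as the interface text tells. Its arguments: {"type":"object","properties":{"motion":{"type":"array","items":{"type":"object","properties":{"jaw":{"type":"number"},"travel":{"type":"array","items":{"type":"number"}},"turn":{"type":"number"}}}},"squeeze":{"type":"number"}},"required":["motion"]}

```bash
mkdir -p pics; ls
cat > h.py <<'E'
import numpy as np, cv2
from station import ctrl
from scipy.spatial.transform import Rotation as R
def cam(n):
    c=ctrl.camera(n); return c
def rays(c,uv):
    uv=np.atleast_2d(np.array(uv,float))
    K=np.array([[c["fx"],0,c["cx"]],[0,c["fy"],c["cy"]],[0,0,1]])
    p=cv2.undistortPoints(uv[:,None],K,np.array([c["k1"],0,0,0.]))[:,0]
    A=np.array(c["attitude"],float); M=A if A.shape==(3,3) else R.from_rotvec(A).as_matrix()
    d=np.c_[p,np.ones(len(p))]@M.T
    return np.array(c["origin"],float),d
def onz(c,uv,z):
    o,d=rays(c,uv); return o+d*((z-o[2])/d[:,2])[:,None]
def proj(c,P):
    A=np.array(c["attitude"],float); M=A if A.shape==(3,3) else R.from_rotvec(A).as_matrix()
    K=np.array([[c["fx"],0,c["cx"]],[0,c["fy"],c["cy"]],[0,0,1]])
    t=-M.T@np.array(c["origin"],float)
    return cv2.projectPoints(np.atleast_2d(np.array(P,float)),cv2.Rodrigues(M.T)[0],t,K,np.array([c["k1"],0,0,0.]))[0][:,0]
E
python3 - <<'E'
from h import *
print(ctrl.sense())
for n in("scene","top"):
    c=cam(n); cv2.imwrite(f"pics/{n}0.png",c["pixels"]); print({k:v for k,v in c.items() if k!="pixels"})
E
```

```text
pics
{'t': 0.0, 'qpos': array([-1.30362603,  0.43523833,  0.02498456,  1.57412451, -0.01165558,
        1.13396883, -0.0751261 ]), 'qvel': array([ 0.00057179,  0.00082026, -0.0004305 ,  0.00101093,  0.00114174,
        0.00075292,  0.00091137]), 'joint_torque': array([ 1.12000409e-03, -6.70486379e+01,  1.02458060e+00, -3.16225219e+01,
        1.52060209e-02,  1.22963349e-02, -2.70799762e-05]), 'position': array([0.22581719, 0.58252637, 0.40390572]), 'orientation': array([-5.77695578e-01, -3.08782190e+00,  2.48466071e-03]), 'force': array([-0.04568286,  0.50566934,  0.73700273]), 'wrist_torque': array([-0.04190324,  0.02708277,  0.01512724]), 'grasp_force': 0.0, 'grip_width': 1.0026911909108716}
{'fx': 407.84671071591765, 'fy': 407.84671071591765, 'cx': 314.0530270215512, 'cy': 200.51581783611294, 'k1': 0.017692810214481578, 'origin': array([ 0.09775544, -0.60062337,  0.55749792]), 'attitude': array([-2.01439232,  0.70130214, -0.39716601])}
{'fx': 502.970085992828, 'fy': 502.970085992828, 'cx': 320.5765450061016, 'cy': 197.03668070041053, 'k1': -0.13019325235394374, 'origin': array([0.43221193, 0.04852678, 1.06227619]), 'attitude': array([-2.14294285,  2.14730752, -0.13287821])}
```

View pics/scene0.png

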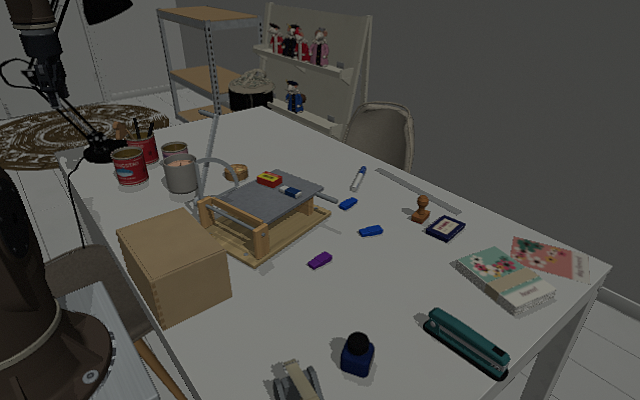

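View pics/top0.png

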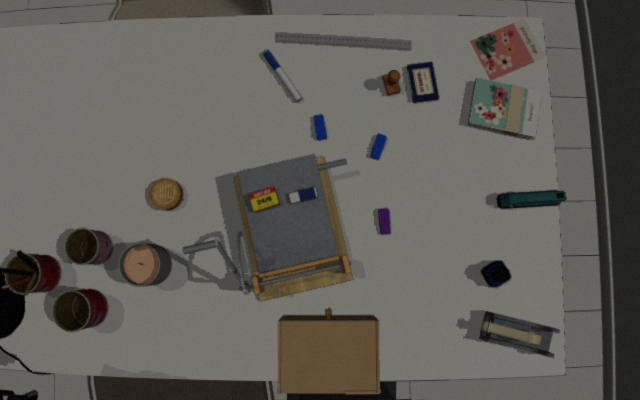

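The scene shows the grey board, with its rod handle at top-image (333,163), and the box (264,199) and eraser (302,195) lying on it. The raised marker arm's handle is at (200,247). Things that could be mistaken for the handles or the eraser:
- blue blocks (320,127) and (378,146)
- purple block (384,221)
- pen (282,75)
- ruler (343,41)

The rods I want are (333,163), at the board's right edge, and (200,247), at the end of the thin arm.

Run:
```python
from h import *
t=cv2.imread("pics/top0.png"); 
a=cv2.resize(t[140:300,170:370],None,fx=4,fy=4,interpolation=cv2.INTER_CUBIC)
a=np.clip(a.astype(float)*1.8,0,255).astype(np.uint8)[:600]
cv2.imwrite("pics/crop1.png",a[:, :800])
c=cam("top")
e=onz(c,[[320,166],[346,161]],.07); print("rod",e, e.mean(0))
b=onz(c,[[236,174],[317,155]],.078); print("far edge",b)
d=b[1]-b[0]; print("axis yaw deg", np.degrees(np.arctan2(-d[0]*-1,-d[1])))
s=cam("scene")
# where marker handle candidates project
for z in(.24,.25,.26): 
    p=onz(c,[[186,250],[216,243]],z); print(z,p,proj(s,p))
```

```text
rod [[0.63110196 0.06188854 0.07      ]
 [0.64118098 0.0095649  0.07      ]] [0.63614147 0.03572672 0.07      ]
far edge [[0.61405129 0.22982732 0.078     ]
 [0.65194505 0.06775967 0.078     ]]
axis yaw deg 13.160163214873807
0.24 [[0.45728952 0.28089741 0.24      ]
 [0.46903612 0.23085019 0.24      ]] [[200.01039561 116.74181972]
 [214.51763649 121.50692677]]
0.25 [[0.45698454 0.27807146 0.25      ]
 [0.46858829 0.22863289 0.25      ]] [[199.78395825 112.89735244]
 [214.21709018 117.52789732]]
0.26 [[0.45667956 0.27524552 0.26      ]
 [0.46814046 0.22641559 0.26      ]] [[199.55363963 108.99288728]
 [213.91161862 113.4879017 ]]
```

View pics/crop1.png

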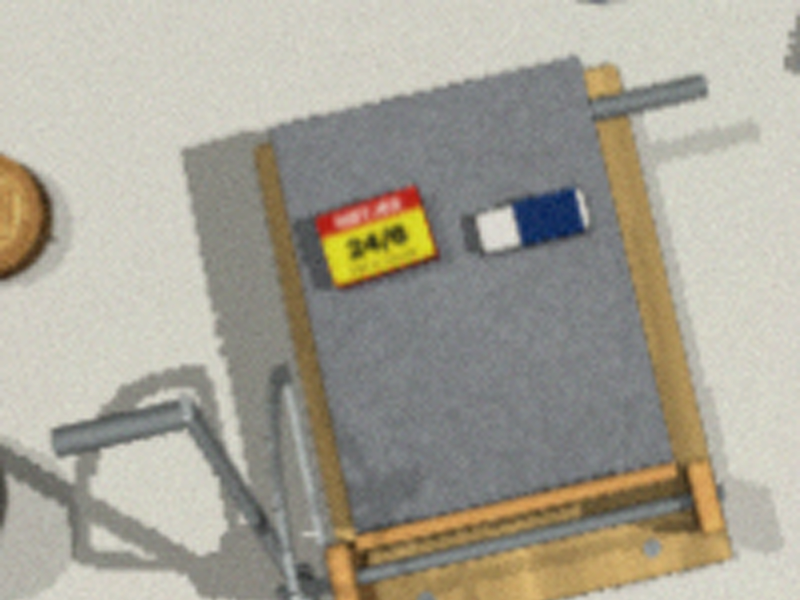

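The crop confirms the choices: the board's right-hand rod runs from (318,167) to (346,162) and the marker rod from (184,250) to (217,242). The box is left and the eraser right on the board.

The direct path crosses the marker arm, so I'll go over it.

>>> jog_arm(motion=[{"travel":[0.01,-0.01,0.045],"turn":-7,"jaw":-1},{"travel":[0.02,-0.025,0.035],"turn":-7},{"travel":[0.03,-0.035,0.015],"turn":-7},{"travel":[0.03,-0.038,0],"turn":-7},{"travel":[0.03,-0.038,0],"turn":-7},{"travel":[0.03,-0.038,0],"turn":-7},{"travel":[0.03,-0.038,0],"turn":-7},{"travel":[0.03,-0.038,0],"turn":-7}])

```text
validation failed for argument at $.mo...
```

Run:
```python
from h import *
s=ctrl.sense(); print(s["t"],s["position"],s["qpos"].round(2))
M=R.from_rotvec(s["orientation"]).as_matrix(); print(M.round(3), np.degrees(np.arctan2(M[1,1],M[0,1])))
c=cam("top")
p=onz(c,[[260.5,284.25],[350,264.25]],.07);print(p,np.degrees(np.arctan2(*(p[1]-p[0])[:2]*[1,-1])))
p=onz(c,[[318,167],[346.5,161.75]],.07);print(p)
```

```text
0.2 [0.22585068 0.58261965 0.40426717] [-1.3   0.43  0.02  1.57 -0.01  1.13 -0.08]
[[-0.932  0.361 -0.   ]
 [ 0.361  0.932 -0.001]
 [-0.    -0.001 -1.   ]] 68.80923112536382
[[0.39602103 0.17872345 0.07      ]
 [0.43504591 0.00329998 0.07      ]] 12.541842623081148
[[0.62907004 0.0659088  0.07      ]
 [0.63963836 0.00857288 0.07      ]]
```

>>> jog_arm(motion=[{"travel":[0.01,-0.01,0.045],"turn":-7,"jaw":-1},{"travel":[0.02,-0.025,0.035],"turn":-7,"jaw":-1},{"travel":[0.03,-0.035,0.015],"turn":-7,"jaw":-1},{"travel":[0.03,-0.038,0.0],"turn":-7,"jaw":-1},{"travel":[0.03,-0.038,0.0],"turn":-7,"jaw":-1},{"travel":[0.03,-0.038,0.0],"turn":-7,"jaw":-1},{"travel":[0.03,-0.038,0.0],"turn":-7,"jaw":-1},{"travel":[0.03,-0.038,0.0],"turn":-7,"jaw":-1}])

```text
t: 1.05
position: [0.4367, 0.3209, 0.4999]
orientation: [-1.966, -2.45, -0.001]
force: [0.5, 0.2, 0.2]
grip_width: 0.999
grasp_force: 0.0
```

>>> jog_arm(motion=[{"travel":[0.025,-0.0365,0.0],"turn":0,"jaw":-1},{"travel":[0.025,-0.0365,0.0],"turn":0,"jaw":-1},{"travel":[0.025,-0.0365,0.0],"turn":0,"jaw":-1},{"travel":[0.025,-0.0365,0.0],"turn":0,"jaw":-1},{"travel":[0.025,-0.0365,-0.02],"turn":0,"jaw":-1},{"travel":[0.025,-0.0365,-0.02],"turn":0,"jaw":-1},{"travel":[0.025,-0.0365,-0.02],"turn":0,"jaw":-1},{"travel":[0.024,-0.0365,-0.02],"turn":0,"jaw":-1}])

```text
t: 1.85
position: [0.6357, 0.0293, 0.4189]
orientation: [1.959, 2.456, 0.0]
force: [0.4, 1.3, -0.1]
grip_width: 0.997
grasp_force: 0.0
```

>>> jog_arm(motion=[{"travel":[0.0,0.0,-0.03],"turn":0,"jaw":-1},{"travel":[0.0,0.0,-0.03],"turn":0,"jaw":-1},{"travel":[0.0,0.0,-0.01],"turn":0,"jaw":-1},{"travel":[0.0,0.0,0.0],"turn":0,"jaw":-1}])

```text
t: 2.25
position: [0.6345, 0.0311, 0.3485]
orientation: [-1.958, -2.454, 0.003]
force: [-0.1, 0.4, 0.9]
grip_width: 1.003
grasp_force: 0.0
```

Run:
```python
from h import *
s=ctrl.sense(); print(s["t"],s["position"],s["qpos"].round(2))
c=cam("scene"); im=c["pixels"]
a=cv2.resize(im[60:260,170:400],None,fx=3,fy=3); cv2.imwrite("pics/s2.png",np.clip(a*1.7,0,255).astype(np.uint8))
```

```text
2.25 [0.63446106 0.03114323 0.34845969] [-0.43  0.52  0.45  1.64 -0.25  1.04  0.32]
```

View pics/s2.png

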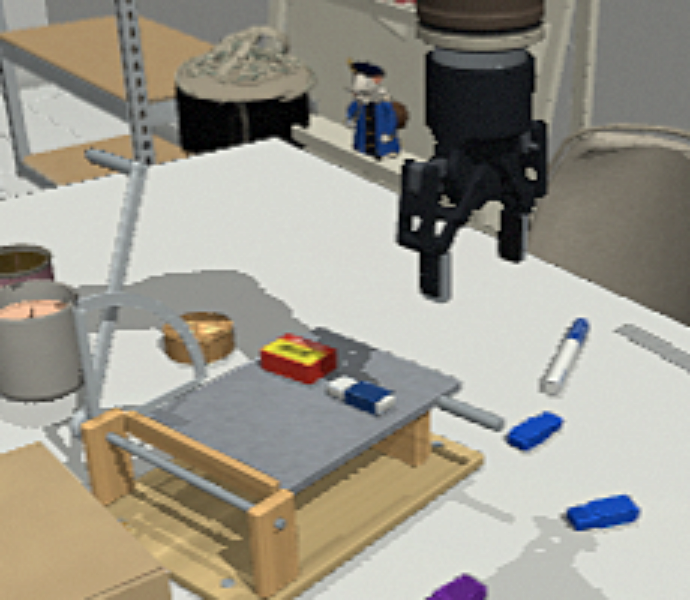

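The gripper hangs above and astride the board handle rod (crop (470,412)), with the box and eraser untouched. I'll descend and grip.

>>> jog_arm(motion=[{"travel":[0.0,0.0,-0.03],"turn":0,"jaw":-1},{"travel":[0.0,0.0,-0.03],"turn":0,"jaw":-1},{"travel":[0.0,0.0,-0.03],"turn":0,"jaw":-1},{"travel":[0.0,0.0,-0.02],"turn":0,"jaw":-1},{"travel":[0.0,0.0,-0.01],"turn":0,"jaw":-1},{"travel":[0.0,0.0,-0.004],"turn":0,"jaw":-1},{"travel":[0.0,0.0,0.0],"turn":0,"jaw":0.2},{"travel":[0.0,0.0,0.0],"turn":0,"jaw":0.5}], squeeze=30)

```text
t: 3.1
position: [0.6355, 0.0308, 0.2272]
orientation: [1.959, 2.454, 0.003]
force: [0.1, 0.5, -0.1]
grip_width: 0.696
grasp_force: 0.0
```

Run:
```python
from h import *
s=ctrl.sense(); print(s["t"],s["position"],s["force"],s["grip_width"])
c=cam("top"); M=R.from_rotvec(s["orientation"]).as_matrix()
print("grasp",s["position"]+.155*M[:,2])
e=c["pixels"][140:200,290:370]; cv2.imwrite("pics/t3.png",np.clip(cv2.resize(e,None,fx=6,fy=6)*1.7,0,255).astype(np.uint8))
```

```text
3.1 [0.63554884 0.03076221 0.22718381] [ 0.14572424  0.54195058 -0.0579049 ] 0.6959822777198753
grasp [0.63589216 0.0308082  0.0721842 ]
```

Closing slowly.

>>> jog_arm(motion=[{"travel":[0.0,0.0,-0.001],"turn":0,"jaw":0.6},{"travel":[0.0,0.0,0.0],"turn":0,"jaw":0.7},{"travel":[0.0,0.0,0.0],"turn":0,"jaw":0.8},{"travel":[0.0,0.0,0.0],"turn":0,"jaw":0.9},{"travel":[0.0,0.0,0.0],"turn":0,"jaw":1.0},{"travel":[0.0,0.0,0.0],"turn":0,"jaw":1.0}], squeeze=30)

```text
t: 3.75
position: [0.6369, 0.0313, 0.2258]
orientation: [1.956, 2.453, 0.006]
force: [7.3, 1.0, -2.1]
grip_width: 0.128
grasp_force: 29.8
```

Run:
```python
from h import *
s=ctrl.sense(); print(s["t"],s["position"],s["force"],s["grip_width"],s["grasp_force"],s["wrist_torque"])
a,r,n=.2,12.54,0
for d in range(0,36,3):
    t=np.radians(d); x=-.2*(1-np.cos(t)); print(d, (x*np.cos(np.radians(r))).round(4),(x*np.sin(np.radians(r))).round(4),(.2*np.sin(t)).round(4))
```

```text
3.75 [0.6369038  0.03134027 0.22582322] [ 7.31419601  0.98644235 -2.0829496 ] 0.12786257376485768 29.790134131908417 [ 0.31379611 -1.58470013  0.02867282]
0 -0.0 -0.0 0.0
3 -0.0003 -0.0001 0.0105
6 -0.0011 -0.0002 0.0209
9 -0.0024 -0.0005 0.0313
12 -0.0043 -0.0009 0.0416
15 -0.0067 -0.0015 0.0518
18 -0.0096 -0.0021 0.0618
21 -0.013 -0.0029 0.0717
24 -0.0169 -0.0038 0.0813
27 -0.0213 -0.0047 0.0908
30 -0.0262 -0.0058 0.1
33 -0.0315 -0.007 0.1089
```

>>> jog_arm(motion=[{"travel":[0.0002,0,0.0003],"turn":0,"jaw":1},{"travel":[0.0002,0,0.0006],"turn":0,"jaw":1},{"travel":[0.0002,0,0.0008],"turn":0,"jaw":1},{"travel":[0.0002,0,0.001],"turn":0,"jaw":1},{"travel":[0.0002,0,0.001],"turn":0,"jaw":1},{"travel":[0.0002,0,0.001],"turn":0,"jaw":1},{"travel":[0,0,0.001],"turn":0,"jaw":1},{"travel":[0,0,0.001],"turn":0,"jaw":1}])

```text
t: 4.55
position: [0.6373, 0.0314, 0.2314]
orientation: [1.958, 2.454, 0.003]
force: [6.0, 1.3, -7.4]
grip_width: 0.127
grasp_force: 29.2
```

>>> jog_arm(motion=[{"travel":[0.0001,0,0.001],"turn":0,"jaw":1},{"travel":[0.0001,0,0.001],"turn":0,"jaw":1},{"travel":[0.0001,0,0.001],"turn":0,"jaw":1},{"travel":[0.0001,0,0.001],"turn":0,"jaw":1},{"travel":[0,0,0.001],"turn":0,"jaw":1},{"travel":[0,0,0.001],"turn":0,"jaw":1},{"travel":[0,0,0.001],"turn":0,"jaw":1},{"travel":[0,0,0.001],"turn":0,"jaw":1}])

```text
t: 5.35
position: [0.6372, 0.0313, 0.2391]
orientation: [1.958, 2.455, 0.002]
force: [5.1, 1.6, -8.7]
grip_width: 0.126
grasp_force: 29.2
```

```bash
cat >> h.py <<'E'
def look(name=None):
    s=ctrl.sense(); c=cam("top"); im=c["pixels"]
    hsv=cv2.cvtColor(im,cv2.COLOR_BGR2HSV)
    roi=np.zeros(im.shape[:2],np.uint8); roi[150:290,236:345]=1
    z=s["position"][2]-.2258; a=np.arcsin(np.clip(z/.2,-1,1))
    yel=cv2.inRange(hsv,(22,170,90),(36,255,255))*roi; blu=cv2.inRange(hsv,(108,120,40),(125,255,255))*roi
    cen=lambda m: [round(m_,1) for m_ in np.argwhere(m).mean(0)[::-1]]+[int((m>0).sum())] if m.any() else None
    print("t",round(s["t"],2),"pos",s["position"].round(4),"F",s["force"].round(1),"w",s["grip_width"].round(3),"ang",np.degrees(a).round(1))
    print("yellow",cen(yel),"blue",cen(blu))
    if name: cv2.imwrite(f"pics/{name}.png",np.clip(cv2.resize(im[140:300,170:370],None,fx=3,fy=3)*1.7,0,255).astype(np.uint8))
E
python3 -c "
from h import *; look('t4')"
```

```text
Traceback (most recent call last):
  File "h.py", line 27, in look
    print("t",round(s["t"],2),"pos",s["position"].round(4),"F",s["force"].round(1),"w",s["grip_width"].round(3),"ang",np.degrees(a).round(1))
                                                                                       ^^^^^^^^^^^^^^^^^^^^^
AttributeError: 'float' object has no attribute 'round'
```

>>> jog_arm(motion=[{"travel":[0,0,0.001],"turn":0,"jaw":1},{"travel":[-0.0001,0,0.001],"turn":0,"jaw":1},{"travel":[-0.0001,0,0.001],"turn":0,"jaw":1},{"travel":[-0.0001,0,0.001],"turn":0,"jaw":1},{"travel":[-0.0001,0,0.001],"turn":0,"jaw":1},{"travel":[-0.0001,0,0.001],"turn":0,"jaw":1},{"travel":[-0.0001,-0.0001,0.001],"turn":0,"jaw":1},{"travel":[-0.0001,-0.0001,0.001],"turn":0,"jaw":1}])

```text
t: 6.2
position: [0.6365, 0.0311, 0.2473]
orientation: [1.958, 2.455, 0.002]
force: [6.5, 2.3, -6.9]
grip_width: 0.129
grasp_force: 29.1
```

>>> jog_arm(motion=[{"travel":[-0.0001,0,0.001],"turn":0,"jaw":1},{"travel":[-0.0001,0,0.001],"turn":0,"jaw":1},{"travel":[-0.0001,0,0.001],"turn":0,"jaw":1},{"travel":[-0.0001,0,0.001],"turn":0,"jaw":1},{"travel":[-0.0002,0,0.001],"turn":0,"jaw":1},{"travel":[-0.0002,-0.0001,0.001],"turn":0,"jaw":1},{"travel":[-0.0002,-0.0001,0.001],"turn":0,"jaw":1},{"travel":[-0.0002,-0.0001,0.001],"turn":0,"jaw":1}])

```text
t: 7.0
position: [0.6354, 0.0309, 0.2553]
orientation: [1.958, 2.455, 0.003]
force: [5.6, 1.9, -8.3]
grip_width: 0.127
grasp_force: 29.1
```

```bash
sed -i 's/s\["grip_width"\].round(3)/round(float(s["grip_width"]),3)/' h.py
python3 -c "
from h import *; look('t4')"
```

```text
t 7.0 pos [0.6354 0.0309 0.2553] F [ 5.6  1.9 -8.3] w 0.127 ang 8.5
yellow [np.float64(262.1), np.float64(202.4), 262] blue None
```

View pics/t4.png

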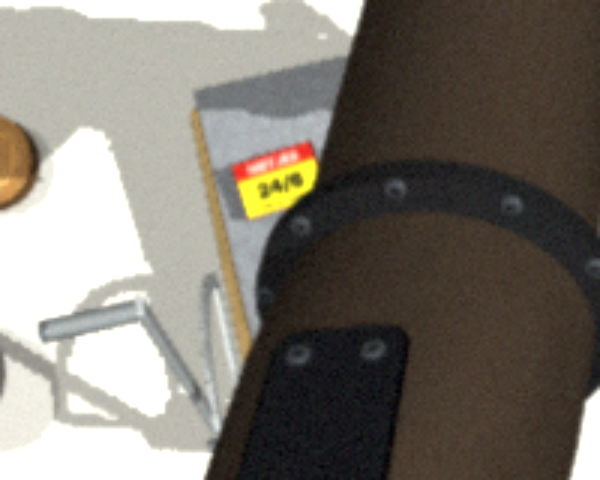

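Top view: the board is raised a little (far edge at crop (270,85)), the box has stayed at (275,180), and the forearm hides the eraser. I'll track with the scene camera from now on.

```bash
cat >> h.py <<'E'
def look(name=None,x0=.4138,y0=.104):
    s=ctrl.sense(); c=cam("scene"); im=c["pixels"]
    hsv=cv2.cvtColor(im,cv2.COLOR_BGR2HSV)
    a=np.arcsin(np.clip((s["position"][2]-.2258)/.2,-1,1))
    roi=np.zeros(im.shape[:2],np.uint8); roi[100:265,190:325]=1
    red=(cv2.inRange(hsv,(0,150,60),(9,255,255))|cv2.inRange(hsv,(20,150,60),(36,255,255))|cv2.inRange(hsv,(172,150,60),(180,255,255)))*roi
    blu=cv2.inRange(hsv,(106,130,40),(125,255,255))*roi
    r=np.radians(12.54); ex=np.array([np.cos(r)*np.cos(a),np.sin(r)*np.cos(a),np.sin(a)]); n=np.array([-np.cos(r)*np.sin(a),-np.sin(r)*np.sin(a),np.cos(a)])
    ey=np.array([-np.sin(r),np.cos(r),0]); H=np.array([x0,y0,.07])
    print("t",round(s["t"],2),"pos",s["position"].round(4),"F",s["force"].round(1),"ang",np.degrees(a).round(1))
    for nm,m,h in(("box",red,.018),("eraser",blu,.012)):
        k,lab,st,ce=cv2.connectedComponentsWithStats(cv2.dilate(m,np.ones((3,3))))
        if k<2: print(nm,None); continue
        i=1+st[1:,4].argmax(); o,d=rays(c,ce[i]); off=.008+h*.6
        P=o+d[0]*(((H+off*n-o)@n)/(d[0]@n))-H
        print(nm,"px",ce[i].round(1),"area",st[i,4],"along mm",round(P@ex*1e3),"left mm",round(P@ey*1e3))
    if name: cv2.imwrite(f"pics/{name}.png",np.clip(cv2.resize(im[60:260,170:400],None,fx=3,fy=3)*1.7,0,255).astype(np.uint8))
E
python3 -c "
from h import *; look('s5')"
```

```text
t 7.05 pos [0.6354 0.0308 0.2555] F [ 6.3  1.3 -6.7] ang 8.5
box px [267.3 171.4] area 398 along mm 159 left mm 29
eraser px [298.2 105.3] area 126 along mm 491 left mm 213
```

>>> jog_arm(motion=[{"travel":[-0.0001,0,0.0008],"turn":0,"jaw":1},{"travel":[-0.0001,0,0.0008],"turn":0,"jaw":1},{"travel":[-0.0001,-0.0001,0.0008],"turn":0,"jaw":1},{"travel":[-0.0001,0,0.0008],"turn":0,"jaw":1},{"travel":[-0.0001,0,0.0008],"turn":0,"jaw":1},{"travel":[-0.0002,0,0.0008],"turn":0,"jaw":1},{"travel":[-0.0002,-0.0001,0.0008],"turn":0,"jaw":1},{"travel":[-0.0002,0,0.0008],"turn":0,"jaw":1}])

```text
t: 7.9
position: [0.6344, 0.0307, 0.2618]
orientation: [1.958, 2.455, 0.003]
force: [7.1, 0.7, -7.4]
grip_width: 0.124
grasp_force: 29.1
```

```bash
python3 -c "
from h import *; look()"
```

```text
t 7.9 pos [0.6344 0.0307 0.2618] F [ 7.1  0.7 -7.4] ang 10.4
box px [266.9 169.8] area 395 along mm 160 left mm 28
eraser px [298.3 105.3] area 125 along mm 467 left mm 190
```

```bash
sed -i 's/roi\[100:265,190:325\]/roi[135:265,190:325]/' h.py
```

>>> jog_arm(motion=[{"travel":[-0.0001,0,0.0008],"turn":0,"jaw":1},{"travel":[-0.0002,0,0.0008],"turn":0,"jaw":1},{"travel":[-0.0001,-0.0001,0.0008],"turn":0,"jaw":1},{"travel":[-0.0002,0,0.0008],"turn":0,"jaw":1},{"travel":[-0.0002,0,0.0008],"turn":0,"jaw":1},{"travel":[-0.0002,0,0.0008],"turn":0,"jaw":1},{"travel":[-0.0002,-0.0001,0.0008],"turn":0,"jaw":1},{"travel":[-0.0002,0,0.0008],"turn":0,"jaw":1}])

```text
t: 8.75
position: [0.6331, 0.0304, 0.2683]
orientation: [1.958, 2.454, 0.003]
force: [7.1, 0.9, -6.9]
grip_width: 0.126
grasp_force: 29.1
```

>>> jog_arm(motion=[{"travel":[-0.0002,0,0.0008],"turn":0,"jaw":1},{"travel":[-0.0002,0,0.0008],"turn":0,"jaw":1},{"travel":[-0.0002,-0.0001,0.0008],"turn":0,"jaw":1},{"travel":[-0.0002,0,0.0008],"turn":0,"jaw":1},{"travel":[-0.0002,0,0.0008],"turn":0,"jaw":1},{"travel":[-0.0002,-0.0001,0.0008],"turn":0,"jaw":1},{"travel":[-0.0002,-0.0001,0.0008],"turn":0,"jaw":1},{"travel":[-0.0002,0,0.0008],"turn":0,"jaw":1}])

```text
t: 9.55
position: [0.6316, 0.03, 0.2748]
orientation: [1.958, 2.454, 0.003]
force: [7.8, 1.4, -6.7]
grip_width: 0.127
grasp_force: 29.1
```

```bash
python3 -c "
from h import *; look()"
```

```text
t 9.55 pos [0.6316 0.03   0.2748] F [ 7.8  1.4 -6.7] ang 14.2
box px [266.6 165.8] area 354 along mm 163 left mm 28
eraser px [289. 178.] area 127 along mm 156 left mm -49
```

>>> jog_arm(motion=[{"travel":[-0.0002,0,0.0008],"turn":0,"jaw":1},{"travel":[-0.0002,0,0.0008],"turn":0,"jaw":1},{"travel":[-0.0002,-0.0001,0.0008],"turn":0,"jaw":1},{"travel":[-0.0002,0,0.0008],"turn":0,"jaw":1},{"travel":[-0.0002,-0.0001,0.0008],"turn":0,"jaw":1},{"travel":[-0.0002,0,0.0008],"turn":0,"jaw":1},{"travel":[-0.0003,-0.0001,0.0008],"turn":0,"jaw":1},{"travel":[-0.0002,0,0.0008],"turn":0,"jaw":1}])

```text
t: 10.4
position: [0.6299, 0.0297, 0.2813]
orientation: [1.958, 2.454, 0.004]
force: [7.3, 1.5, -7.3]
grip_width: 0.128
grasp_force: 29.2
```

>>> jog_arm(motion=[{"travel":[-0.0002,0,0.0008],"turn":0,"jaw":1},{"travel":[-0.0003,-0.0001,0.0008],"turn":0,"jaw":1},{"travel":[-0.0002,0,0.0008],"turn":0,"jaw":1},{"travel":[-0.0003,-0.0001,0.0008],"turn":0,"jaw":1},{"travel":[-0.0002,0,0.0008],"turn":0,"jaw":1},{"travel":[-0.0003,-0.0001,0.0008],"turn":0,"jaw":1},{"travel":[-0.0002,0,0.0008],"turn":0,"jaw":1},{"travel":[-0.0003,-0.0001,0.0008],"turn":0,"jaw":1}])

```text
t: 11.2
position: [0.628, 0.0292, 0.2878]
orientation: [1.958, 2.453, 0.004]
force: [7.6, 1.7, -6.4]
grip_width: 0.126
grasp_force: 29.1
```

```bash
python3 -c "
from h import *; look()"
```

```text
t 11.2 pos [0.628  0.0292 0.2878] F [ 7.6  1.7 -6.4] ang 18.1
box px [265.3 162.5] area 342 along mm 163 left mm 28
eraser px [288.  175.2] area 134 along mm 155 left mm -51
```

>>> jog_arm(motion=[{"travel":[-0.0002,0,0.0008],"turn":0,"jaw":1},{"travel":[-0.0003,-0.0001,0.0008],"turn":0,"jaw":1},{"travel":[-0.0003,0,0.0008],"turn":0,"jaw":1},{"travel":[-0.0002,-0.0001,0.0008],"turn":0,"jaw":1},{"travel":[-0.0003,0,0.0008],"turn":0,"jaw":1},{"travel":[-0.0003,-0.0001,0.0008],"turn":0,"jaw":1},{"travel":[-0.0003,0,0.0008],"turn":0,"jaw":1},{"travel":[-0.0003,-0.0001,0.0008],"turn":0,"jaw":1}])

```text
t: 12.05
position: [0.6259, 0.0288, 0.2942]
orientation: [1.957, 2.453, 0.004]
force: [8.3, 1.8, -6.3]
grip_width: 0.126
grasp_force: 29.1
```

```bash
python3 -c "
from h import *; look()"
```

```text
t 12.05 pos [0.6259 0.0288 0.2942] F [ 8.3  1.8 -6.3] ang 20.0
box px [264.4 161. ] area 353 along mm 163 left mm 27
eraser px [287.3 173.6] area 140 along mm 155 left mm -51
```

>>> jog_arm(motion=[{"travel":[-0.0003,0,0.0008],"turn":0,"jaw":1},{"travel":[-0.0003,-0.0001,0.0008],"turn":0,"jaw":1},{"travel":[-0.0003,-0.0001,0.0008],"turn":0,"jaw":1},{"travel":[-0.0003,0,0.0008],"turn":0,"jaw":1},{"travel":[-0.0003,-0.0001,0.0008],"turn":0,"jaw":1},{"travel":[-0.0003,-0.0001,0.0008],"turn":0,"jaw":1},{"travel":[-0.0003,0,0.0008],"turn":0,"jaw":1},{"travel":[-0.0003,-0.0001,0.0008],"turn":0,"jaw":1}])

```text
t: 12.9
position: [0.6236, 0.0283, 0.3007]
orientation: [1.957, 2.453, 0.004]
force: [7.6, 0.9, -6.1]
grip_width: 0.127
grasp_force: 29.1
```

```bash
python3 -c "
from h import *; look()"
```

```text
t 12.9 pos [0.6236 0.0283 0.3007] F [ 7.6  0.9 -6.1] ang 22.0
box px [242.2 181.1] area 383 along mm 86 left mm 28
eraser px [286.2 172.4] area 147 along mm 154 left mm -51
```

The box is sliding, so I'll stop raising here.

>>> jog_arm(motion=[{"travel":[0,0,0.0003],"turn":0,"jaw":1},{"travel":[0,0,0],"turn":0,"jaw":1},{"travel":[0,0,0],"turn":0,"jaw":1},{"travel":[0,0,0],"turn":0,"jaw":1},{"travel":[0,0,0],"turn":0,"jaw":1}])

```text
t: 13.45
position: [0.6235, 0.0282, 0.301]
orientation: [1.957, 2.453, 0.004]
force: [5.8, 1.1, -5.0]
grip_width: 0.127
grasp_force: 29.3
```

```bash
python3 -c "
from h import *; look('s6')"
```

```text
t 13.45 pos [0.6235 0.0282 0.301 ] F [ 5.8  1.1 -5. ] ang 22.1
box px [229.5 194.8] area 416 along mm 42 left mm 25
eraser px [286.4 172.2] area 143 along mm 155 left mm -51
```

View pics/s6.png

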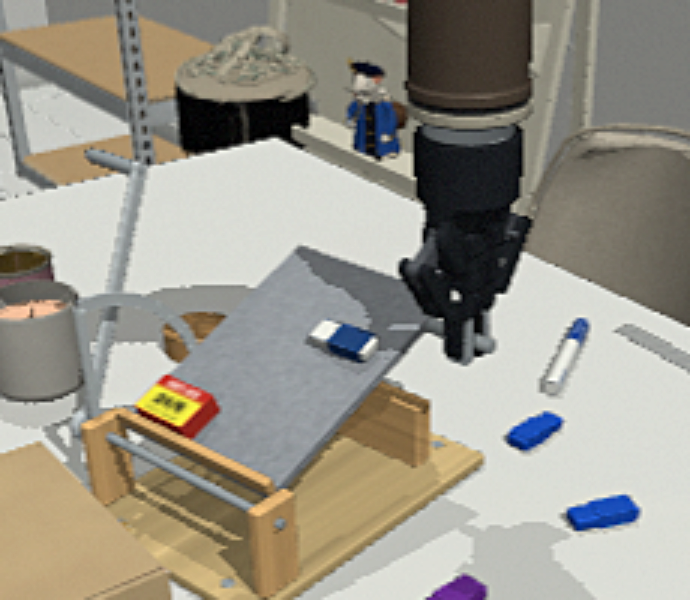

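The box rests on the ledge at crop (178,408), about 42 mm up the board. The eraser is still up at (345,340), about 155 mm. Now I'll release gently and rise.

>>> jog_arm(motion=[{"travel":[0,0,0],"turn":0,"jaw":1},{"travel":[0,0,0],"turn":0,"jaw":0.7},{"travel":[0,0,0],"turn":0,"jaw":0.5},{"travel":[0,0,0],"turn":0,"jaw":0.2},{"travel":[0,0,0],"turn":0,"jaw":0.0},{"travel":[0,0,0.005],"turn":0,"jaw":0.0},{"travel":[0,0,0.02],"turn":0,"jaw":0.0},{"travel":[0,0,0.03],"turn":0,"jaw":0.0}], squeeze=20)

```text
t: 14.3
position: [0.6215, 0.028, 0.3549]
orientation: [-1.958, -2.453, 0.004]
force: [1.1, 0.2, 1.1]
grip_width: 0.499
grasp_force: 0.0
```

```bash
python3 -c "
from h import *; look()
c=cam('scene'); print(proj(c,[[.4625,.2535,.251]]))
t=cam('top'); print(t['origin'])
im=t['pixels'][225:265,165:240]; g=cv2.cvtColor(im,cv2.COLOR_BGR2GRAY)
print(onz(t,[[183.75,250],[217,242]],.251))"
```

```text
t 14.3 pos [0.6215 0.028  0.3549] F [1.1 0.2 1.1] ang 40.2
box px [229.6 194.8] area 415 along mm 44 left mm 12
eraser px [286.4 172.2] area 143 along mm 138 left mm -91
[[206.69048094 114.76195209]]
[0.43221193 0.04852678 1.06227619]
[[0.45693134 0.28153832 0.251     ]
 [0.47017062 0.22680087 0.251     ]]
```

>>> jog_arm(motion=[{"travel":[0,0,0.045],"turn":0,"jaw":-1},{"travel":[0,0.01,0.045],"turn":0,"jaw":-1},{"travel":[-0.015,0.025,0.035],"turn":0,"jaw":-1},{"travel":[-0.024,0.035,0.02],"turn":0,"jaw":-1},{"travel":[-0.024,0.035,0],"turn":0,"jaw":-1},{"travel":[-0.024,0.035,0],"turn":0,"jaw":-1},{"travel":[-0.024,0.035,0],"turn":0,"jaw":-1},{"travel":[-0.024,0.035,0],"turn":0,"jaw":-1}])

```text
t: 15.25
position: [0.4857, 0.2391, 0.4999]
orientation: [-1.959, -2.455, 0.001]
force: [0.9, -0.2, -0.3]
grip_width: 0.999
grasp_force: 0.0
```

>>> jog_arm(motion=[{"travel":[-0.012,0.01,0],"turn":0,"jaw":-1},{"travel":[-0.012,0.01,0],"turn":0,"jaw":-1},{"travel":[0,0,0],"turn":0,"jaw":-1},{"travel":[0,0,0],"turn":0,"jaw":-1}])

```text
t: 15.65
position: [0.4634, 0.2576, 0.5002]
orientation: [1.959, 2.456, -0.001]
force: [-0.3, -0.3, 0.2]
grip_width: 1.001
grasp_force: 0.0
```

```bash
python3 -c "
from h import *; look('s7'); s=ctrl.sense(); M=R.from_rotvec(s['orientation']).as_matrix(); print(s['position']+.155*M[:,2],s['qpos'].round(2))"
```

```text
t 15.65 pos [0.4634 0.2576 0.5002] F [-0.3 -0.3  0.2] ang 90.0
box px [229.7 194.8] area 416 along mm 80 left mm -41
eraser px [286.3 172.2] area 142 along mm 178 left mm -196
[0.463776   0.25702917 0.34528305] [-0.92  0.21  0.39  1.68 -0.08  1.27 -0.29]
```

View pics/s7.png

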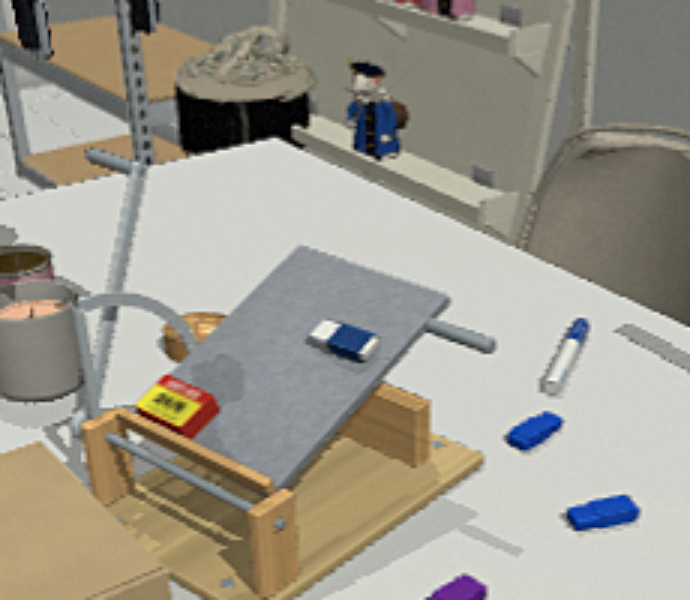

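The board holds its slope and the open fingers (crop (30,20) and (145,15)) straddle the marker rod at (112,163). I'll descend and grip.

>>> jog_arm(motion=[{"travel":[0,0,-0.03],"turn":0,"jaw":-1},{"travel":[0,0,-0.03],"turn":0,"jaw":-1},{"travel":[0,0,-0.02],"turn":0,"jaw":-1},{"travel":[0,0,-0.01],"turn":0,"jaw":-1},{"travel":[0,0,-0.004],"turn":0,"jaw":-0.5},{"travel":[0,0,0],"turn":0,"jaw":0},{"travel":[0,0,0],"turn":0,"jaw":0.4},{"travel":[0,0,0],"turn":0,"jaw":0.6}])

```text
t: 16.5
position: [0.4635, 0.258, 0.4075]
orientation: [1.96, 2.455, 0.003]
force: [-0.3, -0.1, 0.9]
grip_width: 0.331
grasp_force: 0.0
```

>>> jog_arm(motion=[{"travel":[0,0,0],"turn":0,"jaw":0.8},{"travel":[0,0,0],"turn":0,"jaw":0.9},{"travel":[0,0,0],"turn":0,"jaw":1},{"travel":[0,0,0],"turn":0,"jaw":1},{"travel":[0,0,0],"turn":0,"jaw":1}])

```text
t: 17.0
position: [0.4634, 0.2581, 0.407]
orientation: [1.96, 2.455, 0.002]
force: [0.4, -0.5, 4.5]
grip_width: 0.131
grasp_force: 20.2
```

```bash
python3 -c "
from h import *; look(); print(ctrl.sense()['grip_width'])
a0=np.radians(65)
for d in range(65,20,-4):
  t=np.radians(d); x=.2*(np.cos(t)-np.cos(a0)); print(d,(x*.976).round(3),(x*.217).round(3),(.2*(np.sin(t)-np.sin(a0))).round(3))"
```

```text
t 17.0 pos [0.4634 0.2581 0.407 ] F [ 0.4 -0.5  4.5] ang 65.0
box px [229.6 194.8] area 412 along mm 54 left mm -8
eraser px [286.4 172.2] area 143 along mm 142 left mm -138
0.12736052611654158
65 0.0 0.0 0.0
61 0.012 0.003 -0.006
57 0.024 0.005 -0.014
53 0.035 0.008 -0.022
49 0.046 0.01 -0.03
45 0.056 0.012 -0.04
41 0.065 0.014 -0.05
37 0.073 0.016 -0.061
33 0.081 0.018 -0.072
29 0.088 0.02 -0.084
25 0.094 0.021 -0.097
21 0.1 0.022 -0.11
```

>>> jog_arm(motion=[{"travel":[0.006,0.0015,-0.003],"turn":0,"jaw":1},{"travel":[0.006,0.0015,-0.003],"turn":0,"jaw":1},{"travel":[0.006,0.001,-0.004],"turn":0,"jaw":1},{"travel":[0.006,0.001,-0.004],"turn":0,"jaw":1},{"travel":[0.0055,0.0015,-0.004],"turn":0,"jaw":1},{"travel":[0.0055,0.0015,-0.004],"turn":0,"jaw":1},{"travel":[0.0055,0.001,-0.004],"turn":0,"jaw":1},{"travel":[0.0055,0.001,-0.004],"turn":0,"jaw":1}], squeeze=30)

```text
t: 17.85
position: [0.5094, 0.2685, 0.3764]
orientation: [-1.959, -2.455, -0.001]
force: [-3.0, 2.0, 2.2]
grip_width: 0.125
grasp_force: 30.2
```

>>> jog_arm(motion=[{"travel":[0.005,0.001,-0.005],"turn":0,"jaw":1},{"travel":[0.005,0.001,-0.005],"turn":0,"jaw":1},{"travel":[0.0045,0.001,-0.005],"turn":0,"jaw":1},{"travel":[0.0045,0.001,-0.005],"turn":0,"jaw":1},{"travel":[0.004,0.001,-0.0055],"turn":0,"jaw":1},{"travel":[0.004,0.001,-0.0055],"turn":0,"jaw":1},{"travel":[0.004,0.001,-0.0055],"turn":0,"jaw":1},{"travel":[0.004,0.001,-0.0055],"turn":0,"jaw":1}])

```text
t: 18.65
position: [0.5448, 0.2767, 0.3345]
orientation: [1.959, 2.456, 0.003]
force: [1.8, 5.1, 5.0]
grip_width: 0.126
grasp_force: 31.3
```

>>> jog_arm(motion=[{"travel":[0.0035,0.0006,-0.0058],"turn":0,"jaw":1},{"travel":[0.0032,0.0006,-0.0058],"turn":0,"jaw":1},{"travel":[0.003,0.0006,-0.0058],"turn":0,"jaw":1},{"travel":[0.003,0.0006,-0.0058],"turn":0,"jaw":1},{"travel":[0.0025,0.0006,-0.0058],"turn":0,"jaw":1},{"travel":[0.0025,0.0006,-0.0058],"turn":0,"jaw":1},{"travel":[0,0,0],"turn":0,"jaw":1},{"travel":[0,0,0],"turn":0,"jaw":1}])

```text
t: 19.45
position: [0.5628, 0.2808, 0.2996]
orientation: [1.958, 2.456, 0.005]
force: [5.6, 7.5, 0.1]
grip_width: 0.13
grasp_force: 31.6
```

>>> jog_arm(motion=[{"travel":[0,0,0],"turn":0,"jaw":0.7},{"travel":[0,0,0],"turn":0,"jaw":0.5},{"travel":[0,0,0],"turn":0,"jaw":0.2},{"travel":[0,0,0],"turn":0,"jaw":0},{"travel":[0,0,0.005],"turn":0,"jaw":0},{"travel":[0,0,0.03],"turn":0,"jaw":0},{"travel":[0,0,0.04],"turn":0,"jaw":0},{"travel":[0,0,0.045],"turn":0,"jaw":0}])

```text
t: 20.25
position: [0.5615, 0.2792, 0.4205]
orientation: [-1.96, -2.455, 0.004]
force: [0.5, 0.5, -0.0]
grip_width: 0.502
grasp_force: 0.0
```

>>> jog_arm(motion=[{"travel":[0,0,0.04],"turn":0,"jaw":0},{"travel":[-0.01,0.03,0.02],"turn":0,"jaw":0},{"travel":[-0.02,0.04,0],"turn":0,"jaw":0},{"travel":[-0.02,0.04,0],"turn":0,"jaw":0},{"travel":[-0.02,0.04,0],"turn":0,"jaw":0},{"travel":[0,0,0],"turn":0,"jaw":0},{"travel":[0,0,0],"turn":0,"jaw":0}])

```text
t: 20.95
position: [0.491, 0.4306, 0.4796]
orientation: [1.956, 2.458, -0.001]
force: [0.4, -0.8, -0.2]
grip_width: 0.502
grasp_force: 0.0
```

```bash
python3 -c "
from h import *; look('s8')"
```

```text
t 20.95 pos [0.491  0.4306 0.4796] F [ 0.4 -0.8 -0.2] ang 90.0
box px [229.7 194.8] area 414 along mm 80 left mm -41
eraser px [286.4 172.2] area 143 along mm 178 left mm -196
```

View pics/s8.png

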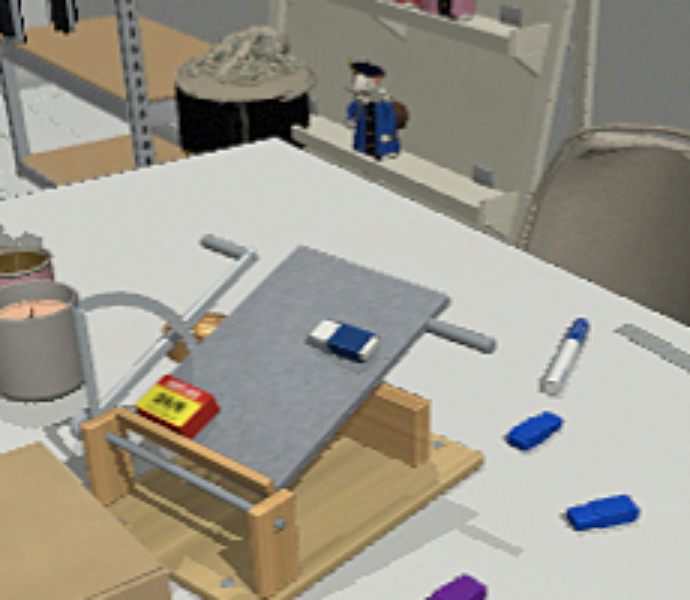

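The marker arm now runs parallel to the board's edge, with its rod at crop (228,248). The box is at the ledge (178,408) and the eraser still up (345,340). I'll check the marker angle numerically and then hand in.

```bash
python3 -c "
from h import *
c=cam('scene'); r=np.radians(12.54)
H=np.array([.4138,.104,.07]); ey=np.array([-np.sin(r),np.cos(r),0])
for d in (16,19,22,25,28):
  a=np.radians(d); ex=np.array([np.cos(r)*np.cos(a),np.sin(r)*np.cos(a),np.sin(a)])
  p=proj(c,[H+.2*ex+.175*ey,H+.2*ex-.145*ey]); print(d,((p-[170,60])*3).round(0).tolist())
ctrl.close_job()"
```

```text
16 [[203.0, 260.0], [492.0, 367.0]]
19 [[199.0, 250.0], [490.0, 357.0]]
22 [[195.0, 241.0], [487.0, 347.0]]
25 [[190.0, 232.0], [484.0, 337.0]]
28 [[185.0, 224.0], [481.0, 328.0]]
the job is handed in; nothing more can be done
```

The job is handed in at about 21 s: the board stands at about 22° with the staples box on the ledge and the eraser still up, the marker arm is in line to within a degree or two by the camera check, and everything is released; no verdict was returned.

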